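# Open the launder gate of the empty mould

### The job

One of the two moulds still has a tall cast billet standing in it; the other holds only its low starter disc and is ready to pour. At the ready mould, draw the gate's lock pin out and park it upright in the open-sided notch next to it, hanging by its collar and let go; then slide that gate fully open, and last swing its catch all the way round behind the gate so that it cannot slide back. Leave the billet's station, everything in the moulds and the things lying around as they are.

Things in the scene. Friction and masses are not known exactly. Their poses are not given: they have to be found in the camera images.
- station_left: the left (+y) mould station, fixed. Origin on the table under the gate blade; x along the launder trough away from the robot, y left, z up. In mm: mould deck 130 x 150 x 30 high round (95, 0); white trough x -140..45, y -32..32, 50 high; gate rails x -22..22, y 33..126, 50 high; bore block x -22..22, y -78..-32, 50 high; park bracket plate x -25..25, y -150..-80, top 60, 6 thick.
- pin_left: steel lock pin of that station, loose, at the start upright in the bore through gate bar and bore block. Origin at the underside of its collar, z up along the pin. Shank 12 mm diameter, 40 mm long below the origin; collar 24 mm diameter, 5 thick; round grip 18 mm diameter from 5 to 38 mm above the origin. 90 g. It locks the gate.
- bore_left (a point): point on the bore's axis at the top of the gate bar (62 mm above the table), gate closed; the pin's origin is here while it is in. Bore 15 mm wide, pin 40 mm deep in it. Axes as the station's.
- notch_left (a point): parking place in the notch, at the top of the park bracket plate (60 mm up), 60 mm to -y of the bore. Slot 16 mm wide along the station's y, open above, below and to -y (mouth 35 mm to -y of this point), closed end 8 mm to +y. Parked: shank in the slot, collar resting on the plate, pin origin at this height, at most 20 mm towards the mouth.
- mould_left (a point): centre of the inner floor of that station's mould pocket (88 mm wide, 23 deep, floor 8 mm above the table). Shows which mould the billet stands in.
- gate_left (a joint): slide of that gate, m: 0 closed (blade across the trough), 0.060 fully open, moved to the station's +y. About 3 N of friction.
- gate_left_grip (a point): moves with the gate: middle of its upright grip tab, 14 mm thick along y, 30 wide along x, from 24 below to 18 mm above this point (top 104 mm above the table). The gate is a flat steel bar 40 x 130 mm, top at 62 mm; the tab stands 95 mm to the +y side of the bore.
- catch_left (a joint): swing catch, hinge about the vertical through x -50, y -26 mm of the station's frame (on the trough wall), arm top 62 mm above the table, rad: 0 arm points to the station's -y, clear of the gate; pi/2 (its stop) arm points to +x, across the guide behind the open gate bar. Counter-clockwise from above as it grows; stays where it is left. Starts anywhere from 0 to 0.35.
- catch_left_grip (a point): moves with the catch: on the upright round post at its arm's end, 12 mm diameter, 45 mm from the hinge axis, from 18 mm below to 14 mm above this point (top 94 mm above the table).
- station_right: the right (-y) mould station, fixed. Origin on the table under the gate blade; x along the launder trough away from the robot, y left, z up. In mm: mould deck 130 x 150 x 30 high round (95, 0); white trough x -140..45, y -32..32, 50 high; gate rails x -22..22, y 33..126, 50 high; bore block x -22..22, y -78..-32, 50 high; park bracket plate x -25..25, y -150..-80, top 60, 6 thick.
- pin_right: steel lock pin of that station, loose, at the start upright in the bore through gate bar and bore block. Origin at the underside of its collar, z up along the pin. Shank 12 mm diameter, 40 mm long below the origin; collar 24 mm diameter, 5 thick; round grip 18 mm diameter from 5 to 38 mm above the origin. 90 g. It locks the gate.
- bore_right (a point): point on the bore's axis at the top of the gate bar (62 mm above the table), gate closed; the pin's origin is here while it is in. Bore 15 mm wide, pin 40 mm deep in it. Axes as the station's.
- notch_right (a point): parking place in the notch, at the top of the park bracket plate (60 mm up), 60 mm to -y of the bore. Slot 16 mm wide along the station's y, open above, below and to -y (mouth 35 mm to -y of this point), closed end 8 mm to +y. Parked: shank in the slot, collar resting on the plate, pin origin at this height, at most 20 mm towards the mouth.
- mould_right (a point): centre of the inner floor of that station's mould pocket (88 mm wide, 23 deep, floor 8 mm above the table). Shows which mould the billet stands in.
- gate_right (a joint): slide of that gate, m: 0 closed (blade across the trough), 0.060 fully open, moved to the station's +y. About 3 N of friction.
- gate_right_grip (a point): moves with the gate: middle of its upright grip tab, 14 mm thick along y, 30 wide along x, from 24 below to 18 mm above this point (top 104 mm above the table). The gate is a flat steel bar 40 x 130 mm, top at 62 mm; the tab stands 95 mm to the +y side of the bore.
- catch_right (a joint): swing catch, hinge about the vertical through x -50, y -26 mm of the station's frame (on the trough wall), arm top 62 mm above the table, rad: 0 arm points to the station's -y, clear of the gate; pi/2 (its stop) arm points to +x, across the guide behind the open gate bar. Counter-clockwise from above as it grows; stays where it is left. Starts anywhere from 0 to 0.35.
- catch_right_grip (a point): moves with the catch: on the upright round post at its arm's end, 12 mm diameter, 45 mm from the hinge axis, from 18 mm below to 14 mm above this point (top 94 mm above the table).
- billet: tall cast aluminium billet, 80 mm diameter, 75 high, standing in one of the two mould pockets and rising well above the deck; origin at the centre of its underside
- starter: low aluminium starter disc, 80 mm diameter, 10 high, lying in the other mould's pocket; origin at the centre of its underside
- trowel: bystander: spatula-shaped hand trowel lying on the table, about 280 mm long along its x
- hot_top: bystander: white refractory ring, 76 mm outer diameter, 35 high, origin under its centre
- wrench: bystander: flat steel wrench lying on the table, about 160 mm long along its x

How it is judged:
By the outcome, as a careful person would: the job done as asked, in the order asked, and still so for the second after the job is handed in, with the robot touching nothing.
It also fails if it takes over 54 s, if anything falls off the work surface, if the arm or the gripper's body presses on something with over 40 N, if the wrist force passes 120 N, or if a joint passes its speed limit or range.

### The arm

A 6-joint arm with a two-finger parallel gripper is mounted at the origin on the work surface. World frame = base frame: x ahead of the robot, y to its left, z up, the work surface at z = 0. Lengths are in m, angles in degrees, forces in N, time in s.
With the tool pointing down it reaches from about 0.3 to 0.75 m from the base axis. Payload 8.5 kg.
Tool frame: the origin (TCP) lies midway between the tips of the shut fingers; the grasp point (between the pads) lies 19 mm behind it (env.grasp_offset is the distance from the TCP to the grasp point, in m); z points along the fingers, y is the line along which they close (so a half turn about z gives the same grasp; the last joint's range is limited). The gripper opens to 85 mm and grips with 20 to 120 N. Pads are 22 mm wide; open, the fingers measure 114 mm over their backs; the gripper's body (76 mm by 85 mm) begins 54 mm behind the grasp point. The pads swing forward as they close: fully open they stand 13 mm farther back than shut.
Start: joints at [53.497, 21.807, 74.336, -0, 83.858, -12.336], TCP at [0.225, 0.502, 0.231] pointing down, gripper open.
Joint ranges: [-178.18, 178.18], [-50.72, 133.34], [12.68, 142.11], [-81.47, 261.47], [9.98, 163.14], [-165.26, 165.26]. Speed limits (degrees/s): [136.94, 136.94, 180, 180, 180, 180].

### API

Orientations are given as a 3x3 rotation matrix whose columns are the frame's x, y, z axes.
In Python, from rig import env gives the robot as it stands.
- The arm moves only by the tool servo_tool, never from a script. Its argument "deltas" is text: rows parted by semicolons, each of 7 numbers parted by spaces: the opening, from 0 (shut) to 1 (fully open), then the shift along the tool's x, y, z in mm, then the turn, a rotation vector about the tool's x, y, z in rad. A call has 1 to 8 rows; each row shifts and turns the commanded pose from where the row before left it, along the tool's axes as they then stand; what a row does not reach is not made up. A row lasts 1/12 s, in which the tool goes at most 41.7 mm and 7.16 degrees, less where a joint would pass 70% of its speed; a pose out of reach is approached as far as the arm can. A call is refused whole if a number of a shift passes 41.7 or a number of a turn 0.125, either way. A call with a gripper value outside its range is refused whole. The fingers move at their own pace and stop on an object; "newtons" is the grip in N (left out, the last holds). Time passes only in rows, so rows that do not move let the fingers close. It gives the time, the measured TCP pose, the force, the opening and the grip force at its end, in the units of the state.
- env.observe(): the state, without advancing time (a new reading comes with each control period).
- env.get_image(name): name is "scene" or "top" or "wrist"; returns a dict with "img" (400x640x3 uint8, red, green, blue), "depth" (400x640 float32, m along the optical axis (not along the pixel's ray), 0 where there is no reading), "camera_matrix" (3x3 intrinsics, pixels), "world_to_cam" (4x4, takes a point from world to camera coordinates). Camera axes: x right, y down, z forward; pixel columns grow to the right and rows downward; lengths in m; the calibration is good to about 2 mm. The wrist camera is an equidistant fisheye: a pixel r from the principal point sees the ray r / f radians off the axis. A picture is of the moment at which its call begins.
- env.close_job(): hands the job in; it is judged then, once.
Trained networks look in a picture, given as the dict that the camera call returned (one of the last four; its "shot" number tells which), for a name from the list of things; names that differ only in an ending like _2 or _b are one class to them, and where a whole thing is asked for, a point or a joint stands for the part that bears it (a point fixed in the world has none). Each returns a list of dicts, best first, with "conf" (0 to 1); they miss things now and then, are a little off and sometimes report something else, mostly with a low value. They report only what shows in the picture. A call takes as long as a camera call.
- env.spot_in(name, picture): "bbox" ([centre column, centre row, width, height] in pixels, round what is visible of it).
- env.spot_point(name, picture): "uv" ([column, row] in pixels: a listed point, or the origin of a listed thing).
The state is a dict: "time_s": time; "q": joint angles; "qvel": joint speeds; "joint_efforts": joint torques, N m; "position": TCP position; "tool_rot": TCP orientation; "ft_force": force on the tool from outside, world axes, zero at the start; "wrist_torque": the same for the moment, N m; "grip_width": finger opening in m; "gripper_force": force on a finger pad.
Only numpy, scipy, OpenCV 4.12 (cv2) and the standard library are available. Lean on these libraries where they do the work, as an engineer would, in place of code of your own. Each camera call takes 0.05 s, during which the arm holds its last target. There are 200 camera calls.

## Working session

There is one attempt and no reset: what is moved stays moved. The work goes in short steps, Python scripts to look and compute and a tool call to move; the robot and the scene stay as the last step left them, time stands still between calls to the robot, and variables do not carry over. Pictures are saved under pics/ and viewed, at most 10 in all, crops included, and the job is handed in when it is done.

Besides the shell and the picture viewer there is one more tool, called after ">>>" in YAML: its name, and indented under it one key for each argument. servo_tool: Moves the arm, as the interface text tells. Its arguments: {"type":"object","properties":{"deltas":{"type":"string"},"newtons":{"type":"number"}},"required":["deltas"]}

```bash
mkdir -p pics; ls
cat > h.py <<'E'
import numpy as np, cv2
from rig import env
def ray(p,uv):
    K=p["camera_matrix"];T=np.array(p["world_to_cam"]);R=T[:3,:3];o=-R.T@T[:3,3]
    x=(uv[0]-K[0,2])/K[0,0];y=(uv[1]-K[1,2])/K[1,1]
    if p.get("_w"):
        r=np.hypot(x,y);d=np.array([x/r*np.sin(r),y/r*np.sin(r),np.cos(r)]) if r>1e-9 else np.array([0,0,1.])
    else: d=np.array([x,y,1.]);d/=np.linalg.norm(d)
    return o,R.T@d
def atz(p,uv,z):
    o,d=ray(p,uv);return o+d*(z-o[2])/d[2]
def tri(rs):
    A=sum(np.eye(3)-np.outer(d,d) for o,d in rs);b=sum((np.eye(3)-np.outer(d,d))@o for o,d in rs)
    X=np.linalg.solve(A,b);return X,max(np.linalg.norm(np.cross(X-o,d)) for o,d in rs)
def proj(p,X):
    T=np.array(p["world_to_cam"]);c=T[:3,:3]@np.array(X)+T[:3,3];K=p["camera_matrix"]
    if p.get("_w"):
        t=np.arctan2(np.hypot(c[0],c[1]),c[2]);s=t/np.hypot(c[0],c[1]);return K[0,0]*c[0]*s+K[0,2],K[1,1]*c[1]*s+K[1,2]
    return K[0,0]*c[0]/c[2]+K[0,2],K[1,1]*c[1]/c[2]+K[1,2]
def shot(n,save=None):
    p=env.get_image(n);p["_w"]=(n=="wrist")
    if save: cv2.imwrite(f"pics/{save}.png",p["img"][:,:,::-1])
    return p
E
python3 - <<'E'
from h import *
np.set_printoptions(precision=4,suppress=True)
P={n:shot(n,n+"0") for n in("scene","top")}
cv2.imwrite("pics/both.png",cv2.resize(np.vstack([P[n]["img"][:,:,::-1] for n in P]),(480,600),interpolation=cv2.INTER_AREA))
for b in["pin","bore","notch","mould","gate_grip","catch_grip","station"]:
  for s in("left","right"):
    n=b.replace("_grip","")+"_"+s+("_grip" if "_grip" in b else "")
    for c in P:
      print(n,c,[(np.round(r["uv"],1).tolist(),round(r["conf"],2)) for r in env.spot_point(n,P[c])[:3]])
for n in("billet","starter"):
  for c in P: print(n,c,[(np.round(r["uv"],1).tolist(),round(r["conf"],2)) for r in env.spot_point(n,P[c])[:2]])
o=env.observe();print(o["tool_rot"],o["position"],o["time_s"],env.grasp_offset)
E
```

```text
pics
pin_left scene [([323.1, 190.7], 0.63), ([363.8, 204.4], 0.22)]
pin_left top [([308.4, 217.1], 0.4), ([354.0, 170.0], 0.38), ([430.4, 224.4], 0.33)]
pin_right scene [([212.0, 264.4], 0.5)]
pin_right top [([424.1, 224.8], 0.57), ([444.3, 225.9], 0.51)]
bore_left scene [([322.9, 191.7], 0.78), ([250.1, 232.7], 0.22)]
bore_left top [([309.4, 216.4], 0.87), ([393.5, 219.2], 0.4)]
bore_right scene [([212.9, 264.1], 0.9)]
bore_right top [([429.1, 225.3], 0.73), ([330.8, 214.1], 0.3)]
notch_left scene [([309.6, 199.0], 0.93), ([335.1, 196.7], 0.51), ([368.4, 209.0], 0.37)]
notch_left top []
notch_right scene [([189.0, 278.6], 0.65)]
notch_right top [([444.0, 226.6], 0.86), ([407.0, 192.9], 0.44)]
mould_left scene [([363.2, 205.0], 0.58)]
mould_left top [([292.3, 187.2], 0.66), ([212.7, 231.8], 0.37), ([403.8, 224.7], 0.36)]
mould_right scene []
mould_right top [([405.6, 193.4], 0.85)]
gate_left_grip scene [([342.1, 159.7], 0.86), ([340.4, 197.8], 0.38)]
gate_left_grip top [([276.7, 219.0], 0.57)]
gate_right_grip scene [([247.0, 235.6], 0.97)]
gate_right_grip top [([395.3, 217.3], 0.67), ([405.9, 223.9], 0.65), ([349.9, 169.1], 0.25)]
catch_left_grip scene [([306.0, 181.3], 0.56)]
catch_left_grip top [([317.1, 227.8], 0.53)]
catch_right_grip scene [([190.3, 250.7], 0.52), ([337.4, 198.3], 0.51)]
catch_right_grip top [([432.4, 239.8], 0.67)]
station_left scene [([334.8, 198.1], 0.76)]
station_left top [([292.7, 216.8], 0.84), ([319.7, 227.9], 0.62)]
station_right scene [([238.9, 269.6], 0.58), ([364.3, 205.0], 0.53), ([287.3, 235.9], 0.48)]
station_right top [([407.2, 223.9], 0.78), ([306.2, 217.4], 0.29)]
billet scene [([365.2, 205.2], 0.74), ([259.6, 293.8], 0.72)]
billet top [([405.8, 191.7], 0.97)]
starter scene [([367.5, 206.2], 0.7)]
starter top [([289.2, 192.1], 0.7)]
[[-0.9124  0.4094 -0.0001]
 [ 0.4094  0.9124 -0.0001]
 [ 0.     -0.0001 -1.    ]] [0.2251 0.5018 0.2313] 1.7 0.0187
```

View pics/top0.png

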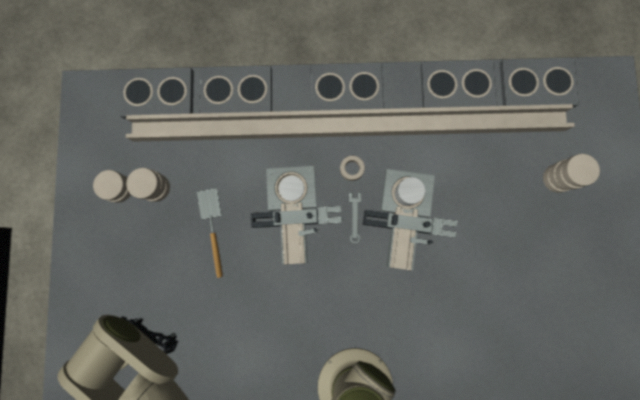

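View pics/scene0.png

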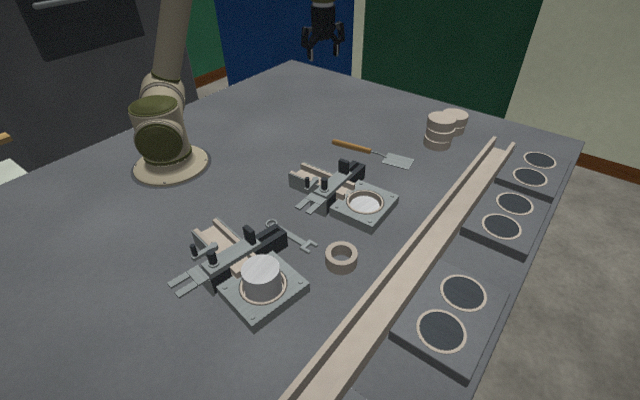

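The billet stands in the right mould: (262,275) in scene, (410,190) in top. The left station is the ready one, with its starter at (292,187) in top, its pin at about (310,216) and its park bracket to the right of that at about (330,215).

```bash
cat > m.py <<'E'
from h import *
np.set_printoptions(precision=4,suppress=True)
if __name__=="__main__":
    P={n:shot(n) for n in("scene","top")}
    M={"bore_left":.062,"gate_left_grip":.086,"catch_left_grip":.08,"station_left":0,"mould_left":.008,"notch_left":.06,"pin_left":.062}
    for n,z in M.items():
        rs=[]
        for c in P:
            r=env.spot_point(n,P[c])
            if r: rs.append(ray(P[c],r[0]["uv"])); print(n,c,np.round(r[0]["uv"],1),round(r[0]["conf"],2),atz(P[c],r[0]["uv"],z))
        if len(rs)==2: print("   tri",*tri(rs))
    p=shot("wrist","w0")
    for n in M: print(n,[(np.round(r["uv"],1).tolist(),round(r["conf"],2)) for r in env.spot_point(n,p)[:2]])
E
python3 m.py
```

```text
bore_left scene [322.3 188.5] 0.67 [0.506  0.1258 0.062 ]
bore_left top [308.1 214.9] 0.8 [0.5149 0.1293 0.062 ]
   tri [0.5114 0.1261 0.065 ] 0.004458288685756783
gate_left_grip scene [342.8 163.7] 0.68 [0.5025 0.2247 0.086 ]
catch_left_grip scene [311.  183.5] 0.48 [0.4834 0.1068 0.08  ]
catch_left_grip top [315.  228.2] 0.44 [0.4737 0.1085 0.08  ]
   tri [0.4762 0.1108 0.0739] 0.0030056084725243117
station_left scene [337.4 197. ] 0.67 [0.5155 0.1831 0.    ]
station_left top [293.4 217.7] 0.65 [0.5118 0.1793 0.    ]
   tri [0.5138 0.181  0.0001] 0.002602616437519221
mould_left scene [364.6 206.8] 0.95 [0.6052 0.185  0.008 ]
mould_left top [294.1 185.8] 0.81 [0.6127 0.1752 0.008 ]
   tri [0.6112 0.1743 0.0184] 4.248153397363429e-05
notch_left scene [309.5 201.1] 0.7 [0.51   0.0665 0.06  ]
notch_left top [326.8 212.5] 0.71 [0.5211 0.0728 0.06  ]
   tri [0.5164 0.0685 0.0628] 0.006162973532987252
pin_left scene [324.6 189.8] 0.57 [0.5143 0.125  0.062 ]
pin_left top [307.3 216. ] 0.54 [0.5117 0.1317 0.062 ]
   tri [0.5111 0.1312 0.0568] 0.0012482497795792134
bore_left []
gate_left_grip []
catch_left_grip []
station_left []
mould_left []
notch_left []
pin_left [([151.9, 388.4], 0.71)]
```

>>> servo_tool:
  deltas: "1 -31 -20 0 0 0 0;1 -31 -20 0 0 0 0;1 -31 -20 0 0 0 0;1 -31 -20 0 0 0 0;1 -31 -20 0 0 0 0;1 -31 -20 0 0 0 0;1 -31 -20 0 0 0 0;1 -31 -20 0 0 0 0"

```text
time_s: 3.57
position: [0.3866, 0.2527, 0.2315]
tool_rot: [[-0.912, 0.409, 0.0], [0.409, 0.912, 0.0], [-0.0, 0.0, -1.0]]
ft_force: [0.2, 1.1, 0.8]
grip_width: 0.0856
gripper_force: 0.0
```

>>> servo_tool:
  deltas: "1 -31 -20 0 0 0 0;1 -31 -20 0 0 0 0;1 -31 -20 0 0 0 0;1 0 0 0 0 0 -0.12;1 0 0 0 0 0 -0.12;1 0 0 0 0 0 -0.12;1 0 0 0 0 0 -0.12;1 0 0 0 0 0 0"

```text
time_s: 4.23
position: [0.4462, 0.1613, 0.2313]
tool_rot: [[-0.998, -0.062, 0.0], [-0.062, 0.998, 0.0], [-0.0, 0.0, -1.0]]
ft_force: [0.6, 1.0, 0.3]
grip_width: 0.0856
gripper_force: 0.0
```

```bash
cat > w.py <<'E'
from m import *
import sys
p=shot("wrist",sys.argv[1])
M={"bore_left":.062,"gate_left_grip":.086,"catch_left_grip":.08,"station_left":0,"mould_left":.008,"notch_left":.06,"pin_left":.062}
for n,z in M.items():
    for r in env.spot_point(n,p)[:2]: print(n,np.round(r["uv"],1),round(r["conf"],2),atz(p,r["uv"],z))
o=env.observe();print(o["time_s"],o["position"],o["tool_rot"],o["q"],o["ft_force"])
T=np.array(p["world_to_cam"]);print(-T[:3,:3].T@T[:3,3],T[2,:3])
E
python3 w.py w1
```

```text
gate_left_grip [ 98.2 245.2] 0.69 [ 0.5388 -0.1103  0.086 ]
gate_left_grip [369.2 247.2] 0.63 [0.5095 0.2182 0.086 ]
catch_left_grip [262.8 200.4] 0.91 [0.4673 0.1069 0.08  ]
catch_left_grip [ 96.1 243.4] 0.17 [ 0.5402 -0.1191  0.08  ]
station_left [330.8 217.9] 0.91 [0.5113 0.1815 0.    ]
mould_left [264.1 197.9] 0.7 [0.4872 0.0962 0.008 ]
notch_left [231.1 231.3] 0.74 [0.5127 0.0669 0.06  ]
pin_left [283.4 234.7] 0.67 [0.5113 0.1269 0.062 ]
pin_left [227.7 234.6] 0.64 [0.5163 0.0632 0.062 ]
4.6333 [0.4462 0.1615 0.2313] [[-0.9984 -0.0572  0.    ]
 [-0.0572  0.9984 -0.    ]
 [-0.     -0.     -1.    ]] [  5.5609  14.219   85.7047  -0.0011  80.0745 -87.7179] [ 0.2871  0.4563 -0.4558]
[0.3726 0.1568 0.3735] [ 0.2861  0.0167 -0.9581]
```

View pics/w1.png

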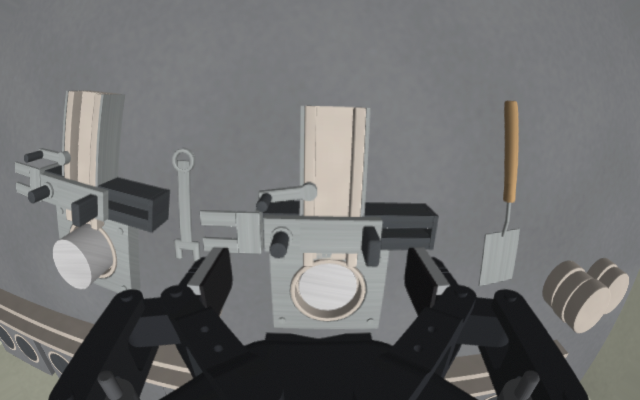

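The view shows the left pin's head at (279,242), its collar near (283,235), the catch post at (263,201), the tab at (372,245) and the notch at (231,231). The catch is near 0.2 rad. I'll move above the pin and take the second view there.

>>> servo_tool:
  deltas: "1 -16 -9.5 20 0 0 0;1 -16 -9.5 25 0 0 0;1 -16 -9.5 25 0 0 0;1 -15 -9 25 0 0 0;1 0 0 10 0 0 0.036;1 0 0 0 0 0 0"

```text
time_s: 5.13
position: [0.5106, 0.1272, 0.1237]
tool_rot: [[-1.0, -0.019, -0.005], [-0.019, 1.0, -0.0], [0.005, 0.0, -1.0]]
ft_force: [-0.5, -0.5, -0.4]
grip_width: 0.0852
gripper_force: 0.0
```

```bash
python3 w.py w2
python3 - <<'E'
import cv2
i=cv2.imread('pics/w2.png');cv2.imwrite('pics/w2c.png',cv2.resize(i[130:330,150:420],None,fx=2.9,fy=2.9,interpolation=cv2.INTER_CUBIC))
E
```

```text
bore_left [316.5 218.3] 0.64 [0.5132 0.126  0.062 ]
gate_left_grip [456.7 224.6] 0.85 [0.5081 0.22   0.086 ]
catch_left_grip [289.6 159.2] 0.59 [0.4686 0.1089 0.08  ]
catch_left_grip [ 62.2 170.7] 0.51 [ 0.4742 -0.0785  0.08  ]
station_left [380.3 195.8] 0.77 [0.5136 0.1835 0.    ]
notch_left [234.5 218.3] 0.88 [0.5155 0.0663 0.06  ]
pin_left [317.6 216.8] 0.88 [0.512  0.1267 0.062 ]
5.5333 [0.5114 0.1279 0.1272] [[-0.9997 -0.0228  0.0016]
 [-0.0228  0.9997  0.    ]
 [-0.0016 -0.     -1.    ]] [  1.1639  25.3468  87.4411  -0.0014  67.1228 -90.1434] [0.2276 0.0658 0.056 ]
[0.4376 0.1258 0.2662] [ 0.2815  0.0043 -0.9595]
```

View pics/w2c.png

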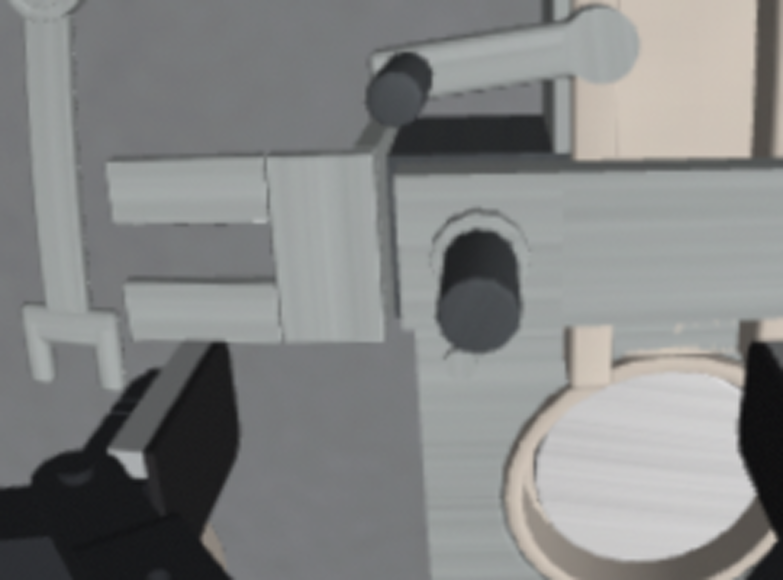

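Run:
```python
from m import *
p=shot("wrist","w3")
print(env.observe()["position"],env.observe()["time_s"])
g=cv2.cvtColor(p["img"],cv2.COLOR_RGB2GRAY).astype(float)
g=cv2.GaussianBlur(g,(3,3),0)
# slot profiles: columns 195..240, row transitions projected to z=.06
for u in (192,200,210,220,230,238):
    col=g[175:260,u];d=np.diff(col)
    ix=[i for i in range(1,len(d)-1) if abs(d[i])>9 and abs(d[i])>=abs(d[i-1]) and abs(d[i])>abs(d[i+1])]
    print(u,[(round(175.5+i,1),round(d[i]),*np.round(atz(p,(u,175.5+i),.06)[:2]*1000,1)) for i in ix])
print("bar")
for u in (295,305,330,340,370,400,420):
    col=g[170:260,u];d=np.diff(col)
    ix=[i for i in range(1,len(d)-1) if abs(d[i])>9 and abs(d[i])>=abs(d[i-1]) and abs(d[i])>abs(d[i+1])]
    print(u,[(round(170.5+i,1),round(d[i]),*np.round(atz(p,(u,170.5+i),.062)[:2]*1000,1)) for i in ix])
D=p["depth"]
for u,v in((262,215),(200,195),(300,195),(372,215),(315,234)): 
    o,r=ray(p,(u,v));T=np.array(p["world_to_cam"]);print((u,v),D[v,u],o+r*D[v,u]/(T[2,:3]@r))
q=lambda c,r:(150+c/2.9,130+r/2.9)
for n,c,r,z in(("pin top",480,315,.1),("collar",481,250,.067),("post top",393,100,.094),("hinge",603,45,.062)): print(n,atz(p,q(c,r),z))
```

```text
[0.5113 0.1279 0.127 ] 5.5833
192 [(182.5, 20, np.float64(491.3), np.float64(34.3)), (203.5, -16, np.float64(507.6), np.float64(32.7))]
200 [(181.5, 22, np.float64(490.4), np.float64(40.9)), (202.5, -13, np.float64(506.6), np.float64(39.5)), (221.5, -10, np.float64(521.9), np.float64(37.9)), (223.5, 27, np.float64(523.5), np.float64(37.7)), (243.5, -16, np.float64(540.6), np.float64(35.6)), (257.5, -27, np.float64(553.2), np.float64(33.9))]
210 [(181.5, 26, np.float64(490.4), np.float64(48.9)), (202.5, -15, np.float64(506.4), np.float64(47.6)), (221.5, -13, np.float64(521.5), np.float64(46.2)), (223.5, 27, np.float64(523.1), np.float64(46.0)), (243.5, -19, np.float64(540.0), np.float64(44.2))]
220 [(181.5, 24, np.float64(490.3), np.float64(56.7)), (202.5, -19, np.float64(506.2), np.float64(55.6)), (221.5, -12, np.float64(521.2), np.float64(54.3)), (223.5, 23, np.float64(522.8), np.float64(54.2)), (243.5, -16, np.float64(539.5), np.float64(52.6)), (246.5, -11, np.float64(542.1), np.float64(52.3)), (251.5, -15, np.float64(546.5), np.float64(51.8))]
230 [(181.5, 21, np.float64(490.2), n
[... 1600 characters left out ...]
, np.float64(539.3), np.float64(190.8)), (252.5, 26, np.float64(542.7), np.float64(191.2))]
420 [(181.5, -37, np.float64(486.6), np.float64(200.0)), (185.5, 26, np.float64(489.5), np.float64(200.3)), (236.5, 14, np.float64(529.3), np.float64(205.5)), (246.5, -33, np.float64(537.8), np.float64(206.8)), (257.5, -15, np.float64(547.4), np.float64(208.4))]
(262, 215) 0.22219448 [0.5148 0.0871 0.0602]
(200, 195) 0.2194932 [0.5012 0.0395 0.0587]
(300, 195) 0.21612531 [0.4986 0.1148 0.0618]
(372, 215) 0.22070877 [0.5126 0.1666 0.0615]
(315, 234) 0.18425865 [0.5117 0.1259 0.0991]
pin top [0.5143 0.1263 0.1   ]
collar [0.5122 0.1262 0.067 ]
post top [0.4709 0.1081 0.094 ]
hinge [0.4629 0.1536 0.062 ]
```

Measured: bar top at z 0.0615, plate at 0.060 and pin top at 0.099, all as the text says. Bore is at (0.512, 0.1265), the slot centre line at x 0.5142 (y 0.066), and the station's yaw is about 1.8°. Next I grasp the pin.

>>> servo_tool:
  deltas: "1 -0.7 -1.4 15 0 0 0;1 0 0 15 0 0 0;1 0 0 15 0 0 0;1 0 0 10 0 0 -0.009;0 0 0 0 0 0 0;0 0 0 0 0 0 0;0 0 0 0 0 0 0;0 0 0 0 0 0 0"
  newtons: 40

```text
time_s: 6.25
position: [0.5125, 0.1263, 0.0722]
tool_rot: [[-1.0, -0.031, 0.002], [-0.031, 1.0, 0.0], [-0.002, -0.0, -1.0]]
ft_force: [0.5, -0.3, -0.5]
grip_width: 0.039
gripper_force: 0.0
```

>>> servo_tool:
  deltas: "0 0 0 0 0 0 0;0 0 0 0 0 0 0;0 0 0 0 0 0 0;0 0 0 0 0 0 0"

```text
time_s: 6.58
position: [0.5123, 0.1263, 0.0719]
tool_rot: [[-1.0, -0.031, 0.001], [-0.031, 1.0, 0.0], [-0.001, 0.0, -1.0]]
ft_force: [-0.2, 0.2, 5.7]
grip_width: 0.0168
gripper_force: 39.0
```

>>> servo_tool:
  deltas: "0 0 0 -8 0 0 0;0 0 0 -16 0 0 0;0 0 0 -16 0 0 0;0 0 0 -14 0 0 0;0 0 -20 0 0 0 0;0 0 -25 0 0 0 0;0 0 -20 0 0 0 0;0 0 0 0 0 0 0"

```text
time_s: 7.25
position: [0.5143, 0.0586, 0.1257]
tool_rot: [[-1.0, -0.029, 0.0], [-0.029, 1.0, -0.001], [-0.0, -0.001, -1.0]]
ft_force: [0.4, -0.5, -0.6]
grip_width: 0.0167
gripper_force: 39.2
```

Run:
```python
from m import *
p=shot("wrist","w4");print(env.observe()["position"],env.observe()["time_s"],env.observe()["grip_width"])
for n in("pin_left","notch_left"):print(n,[(r["uv"],r["conf"]) for r in env.spot_point(n,p)[:2]])
for z in(.116,.076): print(z,proj(p,(.5143,.0615,z)))
print(proj(p,(.5143,.0615,.06)))
cv2.imwrite("pics/w4c.png",cv2.resize(p["img"][130:330,190:460,::-1],None,fx=2.9,fy=2.9,interpolation=cv2.INTER_CUBIC))
```

```text
[0.5141 0.0601 0.1256] 7.3 0.016671401617961587
pin_left [([321.8, 247.0], 0.56), ([2.9, 158.6], 0.45)]
notch_left [([325.1, 214.9], 0.92)]
0.116 (np.float64(323.5472794815428), np.float64(247.1804707626424))
0.076 (np.float64(322.6530781364957), np.float64(220.7669094987798))
(np.float64(322.3758265468075), np.float64(212.6871028164233))
```

View pics/w4c.png

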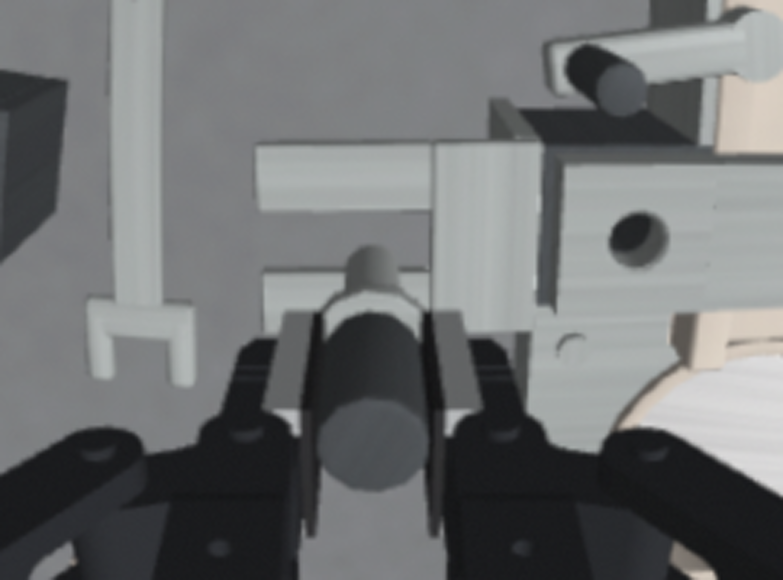

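Run:
```python
from m import *
p=shot("wrist");g=cv2.GaussianBlur(cv2.cvtColor(p["img"],cv2.COLOR_RGB2GRAY).astype(float),(3,3),0)
def tr(u,a,b,z,th=7):
    d=np.diff(g[a:b,u]);print(u,[(a+.5+i,round(d[i]),*np.round(atz(p,(u,a+.5+i),z)[:2]*1000,1)) for i in range(1,len(d)-1) if abs(d[i])>th and abs(d[i])>=abs(d[i-1]) and abs(d[i])>abs(d[i+1])])
for u in(285,295,305,332): tr(u,170,250,.06)
print("pin tip at z .0757");
for u in(316,317,318,319,320): tr(u,205,222,.0757,3)
d=np.diff(g[222,300:335]);print([(300.5+i,round(d[i]),*np.round(atz(p,(300.5+i,222),.0757)[:2]*1000,1)) for i in range(len(d)) if abs(d[i])>6])
q=lambda c,r:(190+c/2.9,130+r/2.9)
print("top",atz(p,q(373,444),.1539),"bore",atz(p,q(638,240),.062)); print(env.observe()["position"])
```

```text
285 [(180.5, 22, np.float64(491.1), np.float64(37.9)), (202.5, -18, np.float64(507.1), np.float64(37.9)), (221.5, -11, np.float64(521.5), np.float64(37.9)), (224.5, 27, np.float64(523.8), np.float64(37.9)), (245.5, -31, np.float64(540.7), np.float64(37.7))]
295 [(177.5, -8, np.float64(488.8), np.float64(44.8)), (180.5, 21, np.float64(490.9), np.float64(44.9)), (202.5, -15, np.float64(506.8), np.float64(45.0)), (221.5, -10, np.float64(521.2), np.float64(45.1)), (224.5, 25, np.float64(523.5), np.float64(45.1)), (236.5, -26, np.float64(533.0), np.float64(45.2))]
305 [(177.5, -9, np.float64(488.6), np.float64(51.7)), (180.5, 22, np.float64(490.7), np.float64(51.8)), (202.5, -14, np.float64(506.6), np.float64(52.1)), (221.5, -11, np.float64(521.0), np.float64(52.3)), (224.5, 24, np.float64(523.3), np.float64(52.4)), (230.5, -24, np.float64(528.0), np.float64(52.4)), (234.5, 26, np.float64(531.2), np.float64(52.5)), (243.5, -29, np.float64(538.4), np.float64(52.6))]
332 [(177.5, -9, np.float64(488.0), np.float64(70.3)), (179.5, 23, np.float64(489.4), np.float64(70.4)), (202.5, -14, np.floa
[... 160 characters left out ...]
), np.float64(72.1)), (235.5, 17, np.float64(531.4), np.float64(72.2)), (243.5, -22, np.float64(537.8), np.float64(72.5))]
pin tip at z .0757
316 [(214.5, -16, np.float64(509.7), np.float64(60.0))]
317 [(214.5, -14, np.float64(509.6), np.float64(60.7))]
318 [(214.5, -12, np.float64(509.6), np.float64(61.3))]
319 [(214.5, -10, np.float64(509.6), np.float64(62.0))]
320 [(214.5, -9, np.float64(509.6), np.float64(62.6))]
[(307.5, -6, np.float64(515.1), np.float64(54.5)), (308.5, -11, np.float64(515.1), np.float64(55.2)), (309.5, -9, np.float64(515.1), np.float64(55.8)), (333.5, 10, np.float64(514.6), np.float64(71.8))]
top [0.5128 0.0618 0.1539] bore [0.5116 0.1282 0.062 ]
[0.5139 0.062  0.1254]
```

>>> servo_tool:
  deltas: "0 0 0 9 0 0 0;0 0 0 9 0 0 0;0 0 0 5 0 0 0;0 0 0 5 0 0 0;0 0 0 0 0 0 0"

```text
time_s: 7.87
position: [0.5134, 0.0616, 0.096]
tool_rot: [[-1.0, -0.032, -0.002], [-0.032, 1.0, 0.0], [0.002, 0.0, -1.0]]
ft_force: [-0.6, -0.2, -1.0]
grip_width: 0.0165
gripper_force: 39.2
```

The pin tip is 14 mm below the plate top with no contact force, so it is in the slot.

>>> servo_tool:
  deltas: "0 0 0 10 0 0 0;0 0 0 8 0 0 0;0 0 0 4 0 0 0;0 0 0 2 0 0 0;0 0 0 0 0 0 0"

```text
time_s: 8.28
position: [0.5139, 0.0613, 0.073]
tool_rot: [[-1.0, -0.031, -0.001], [-0.031, 1.0, 0.0], [0.001, 0.0, -1.0]]
ft_force: [0.2, 0.2, -1.3]
grip_width: 0.0166
gripper_force: 39.2
```

>>> servo_tool:
  deltas: "0 0 0 1.5 0 0 0;0 0 0 1 0 0 0;0 0 0 0 0 0 0"

```text
time_s: 8.53
position: [0.5141, 0.0613, 0.0709]
tool_rot: [[-1.0, -0.031, 0.0], [-0.031, 1.0, -0.0], [-0.0, -0.0, -1.0]]
ft_force: [0.0, -0.6, -0.9]
grip_width: 0.0168
gripper_force: 39.2
```

>>> servo_tool:
  deltas: "0 0 0 1 0 0 0;0 0 0 0 0 0 0;0.5 0 0 0 0 0 0;0.5 0 0 0 0 0 0;0.5 0 0 0 0 0 0;0.5 0 0 0 0 0 0;0.5 0 0 0 0 0 0"

```text
time_s: 9.12
position: [0.5141, 0.0613, 0.0698]
tool_rot: [[-1.0, -0.031, 0.0], [-0.031, 1.0, -0.0], [-0.0, -0.0, -1.0]]
ft_force: [0.6, 0.6, -0.3]
grip_width: 0.0424
gripper_force: 0.0
```

>>> servo_tool:
  deltas: "0.5 0 0 -12 0 0 0;0.5 0 0 -25 0 0 0;0.5 0 0 -25 0 0 0;0.5 0 0 0 0 0 0"

```text
time_s: 9.45
position: [0.516, 0.0612, 0.1359]
tool_rot: [[-0.999, -0.031, 0.008], [-0.031, 1.0, -0.001], [-0.007, -0.001, -1.0]]
ft_force: [-0.3, -0.2, 0.5]
grip_width: 0.0426
gripper_force: 0.0
```

```bash
python3 w.py w5
python3 - <<'E'
import cv2
i=cv2.imread('pics/w5.png');cv2.imwrite('pics/w5c.png',cv2.resize(i[130:330,230:500],None,fx=2.9,fy=2.9,interpolation=cv2.INTER_CUBIC))
E
```

```text
bore_left [405.4 206.7] 0.71 [0.513  0.1269 0.062 ]
gate_left_grip [521.8 214.8] 0.88 [0.5095 0.219  0.086 ]
gate_left_grip [239.6 174.3] 0.18 [0.4862 0.0092 0.086 ]
catch_left_grip [391.8 149.4] 0.64 [0.4678 0.1077 0.08  ]
station_left [442.6 189.1] 0.69 [0.5145 0.1833 0.    ]
mould_left [442.3 186.3] 0.45 [0.5097 0.1789 0.008 ]
mould_left [ 80.3 180.9] 0.4 [ 0.5135 -0.207   0.008 ]
notch_left [323.6 207.1] 0.67 [0.5157 0.0651 0.06  ]
pin_left [320.2 205.7] 0.75 [0.514  0.0625 0.062 ]
9.85 [0.5137 0.0613 0.1311] [[-0.9995 -0.0312 -0.0015]
 [-0.0312  0.9995  0.0001]
 [ 0.0015  0.0002 -1.    ]] [ -6.3166  24.2896  88.5482  -0.0019  67.2505 -98.1035] [ 0.43    0.5845 -0.0542]
[0.4411 0.0591 0.2775] [ 0.2936  0.0071 -0.9559]
```

View pics/w5c.png

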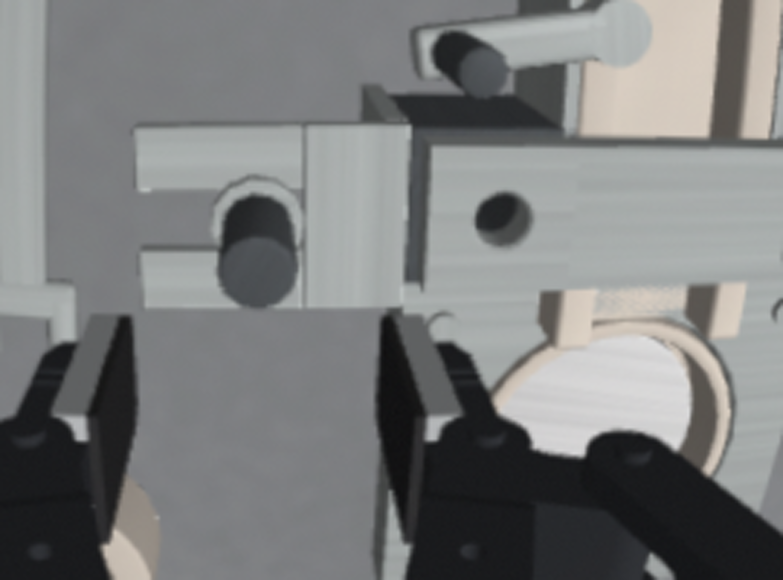

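The pin hangs upright in the notch with its collar on the plate, released, and the bore at (404,206) is empty. Next is the gate tab.

>>> servo_tool:
  deltas: "0.8 0 25 0 0 0 0;0.8 0 32 0 0 0 0;0.8 0 32 0 0 0 0;0.8 0 32 0 0 0 0;0.8 0 25 0 0 0 0;0.8 0 13 0 0 0 0;0.8 0 0 0 0 0 0"

```text
time_s: 10.43
position: [0.5086, 0.2223, 0.1313]
tool_rot: [[-0.999, -0.034, -0.001], [-0.034, 0.999, 0.0], [0.001, 0.0, -1.0]]
ft_force: [-0.4, -0.0, 0.6]
grip_width: 0.0681
gripper_force: 0.0
```

Run:
```python
from m import *
p=shot("wrist","w6");print(env.observe()["position"],env.observe()["time_s"],env.observe()["tool_rot"])
for r in env.spot_point("gate_left_grip",p)[:2]: print(r["uv"],r["conf"],atz(p,r["uv"],.086))
for r in env.spot_in("gate_left_grip",p)[:2]: b=r["bbox"];print(b,r["conf"])
D=p["depth"];T=np.array(p["world_to_cam"]);pts=[]
for v in range(150,330,2):
  for u in range(260,400,2):
    if D[v,u]>0:
      o,d=ray(p,(u,v));X=o+d*D[v,u]/(T[2,:3]@d)
      if .101<X[2]<.107: pts.append(X)
pts=np.array(pts);print(len(pts),pts.min(0),pts.max(0))
```

```text
[0.5088 0.2208 0.1314] 10.4833 [[-0.9995 -0.0331 -0.0006]
 [-0.0331  0.9995 -0.0004]
 [ 0.0006 -0.0004 -1.    ]]
[317.0, 224.4] 0.77 [0.5096 0.2215 0.086 ]
[22.1, 167.0] 0.61 [ 0.4717 -0.0465  0.086 ]
[251.3, 217.2, 168.7, 74.3] 0.57
[261.1, 180.8, 329.2, 319.3] 0.27
243 [0.4933 0.2134 0.1011] [0.5212 0.2265 0.1054]
```

>>> servo_tool:
  deltas: "0.8 0 -0.7 20 0 0 0;0.8 0 0 20 0 0 0;0.8 0 0 15 0 0 0;0.8 0 0 5 0 0 0;0 0 0 0 0 0 0;0 0 0 0 0 0 0;0 0 0 0 0 0 0;0 0 0 0 0 0 0"
  newtons: 30

```text
time_s: 11.25
position: [0.5096, 0.2194, 0.0728]
tool_rot: [[-1.0, -0.031, 0.002], [-0.031, 1.0, 0.0], [-0.002, 0.0, -1.0]]
ft_force: [0.4, -0.4, 0.6]
grip_width: 0.0202
gripper_force: 0.0
```

>>> servo_tool:
  deltas: "0 0 0 0 0 0 0;0 0 0 0 0 0 0;0 0 0 0 0 0 0"

```text
time_s: 11.5
position: [0.5096, 0.2201, 0.0728]
tool_rot: [[-0.999, -0.032, 0.002], [-0.032, 0.999, 0.001], [-0.002, 0.001, -1.0]]
ft_force: [-1.1, 3.2, 6.9]
grip_width: 0.014
gripper_force: 34.2
```

Gripped at 14.0 mm, which is the tab's thickness. Sliding it along +y.

>>> servo_tool:
  deltas: "0 0 6 0 0 0 0;0 0 10 0 0 0 0;0 0 10 0 0 0 0;0 0 10 0 0 0 0;0 0 10 0 0 0 0;0 0 8 0 0 0 0;0 0 3 0 0 0 0;0 0 0 0 0 0 0"

```text
time_s: 12.17
position: [0.5073, 0.2773, 0.0728]
tool_rot: [[-0.999, -0.032, 0.001], [-0.032, 0.999, 0.0], [-0.001, 0.0, -1.0]]
ft_force: [-2.4, 2.1, 6.9]
grip_width: 0.0131
gripper_force: 34.2
```

>>> servo_tool:
  deltas: "0 0 2 0 0 0 0;0 0 1 0 0 0 0;0 0 1 0 0 0 0;0 0 0 0 0 0 0"

```text
time_s: 12.5
position: [0.5072, 0.2801, 0.0728]
tool_rot: [[-0.999, -0.032, 0.001], [-0.032, 0.999, -0.001], [-0.001, -0.001, -1.0]]
ft_force: [-3.8, -2.8, 7.8]
grip_width: 0.0133
gripper_force: 34.5
```

>>> servo_tool:
  deltas: "0 0 1 0 0 0 0;0 0 1 0 0 0 0;0 0 0 0 0 0 0"

```text
time_s: 12.75
position: [0.5071, 0.2801, 0.0728]
tool_rot: [[-0.999, -0.032, -0.0], [-0.032, 0.999, -0.005], [0.0, -0.005, -1.0]]
ft_force: [-3.2, -15.0, 10.4]
grip_width: 0.0134
gripper_force: 35.2
```

The gate is at its stop: 60.0 mm of travel, and the position held while the push rose to 15 N. Releasing, lifting and going to the catch post.

>>> servo_tool:
  deltas: "0.7 0 -2 0 0 0 0;0.7 0 0 0 0 0 0;0.7 0 0 0 0 0 0;0.7 0 0 0 0 0 0;0.7 0 0 -15 0 0 0;0.7 0 0 -25 0 0 0;0.7 0 0 -25 0 0 0;0.7 0 0 0 0 0 0"

```text
time_s: 13.42
position: [0.509, 0.2814, 0.1414]
tool_rot: [[-0.999, -0.032, 0.008], [-0.032, 0.999, 0.002], [-0.008, 0.002, -1.0]]
ft_force: [0.6, -0.4, 0.2]
grip_width: 0.0603
gripper_force: 0.0
```

>>> servo_tool:
  deltas: "0.7 8 -30 0 0 0 0;0.7 8 -30 0 0 0 0;0.7 8 -30 0 0 0 0;0.7 8 -30 0 0 0 0;0.7 8 -30 0 0 0 0;0.7 3 -18 0 0 0 0;0.7 0 0 0 0 0 0"

```text
time_s: 14.0
position: [0.469, 0.1089, 0.1366]
tool_rot: [[-1.0, -0.028, -0.001], [-0.028, 1.0, -0.001], [0.001, -0.001, -1.0]]
ft_force: [0.8, 0.4, -0.3]
grip_width: 0.0599
gripper_force: 0.0
```

Run:
```python
from m import *
p=shot("wrist","w7");o=env.observe();print(o["position"],o["time_s"],o["tool_rot"],o["grip_width"])
for n,z in (("catch_left_grip",.08),("pin_left",.06),("gate_left_grip",.086)):
  for r in env.spot_point(n,p)[:2]: print(n,r["uv"],r["conf"],atz(p,r["uv"],z))
D=p["depth"];T=np.array(p["world_to_cam"]);pts=[]
for v in range(120,330):
  for u in range(220,420):
    if D[v,u]>0:
      o,d=ray(p,(u,v));X=o+d*D[v,u]/(T[2,:3]@d)
      if .090<X[2]<.098 and X[0]<.49: pts.append(X)
pts=np.array(pts);print(len(pts),pts.min(0),pts.max(0),np.median(pts,0))
cv2.imwrite("pics/w7c.png",cv2.resize(p["img"][90:290,220:490,::-1],None,fx=2.9,fy=2.9,interpolation=cv2.INTER_CUBIC))
```

```text
[0.4694 0.1103 0.1367] 14.05 [[-0.9996 -0.0287 -0.0003]
 [-0.0287  0.9996  0.    ]
 [ 0.0003  0.0001 -1.    ]] 0.059853579147380216
catch_left_grip [317.5, 212.8] 0.65 [0.4659 0.1082 0.08  ]
catch_left_grip [89.0, 269.5] 0.35 [ 0.531  -0.1028  0.08  ]
pin_left [258.9, 256.6] 0.52 [0.5119 0.0623 0.06  ]
gate_left_grip [519.5, 262.4] 0.58 [0.5052 0.2782 0.086 ]
257 [0.4624 0.1021 0.09  ] [0.4748 0.1133 0.0949] [0.4682 0.1075 0.0932]
```

View pics/w7c.png

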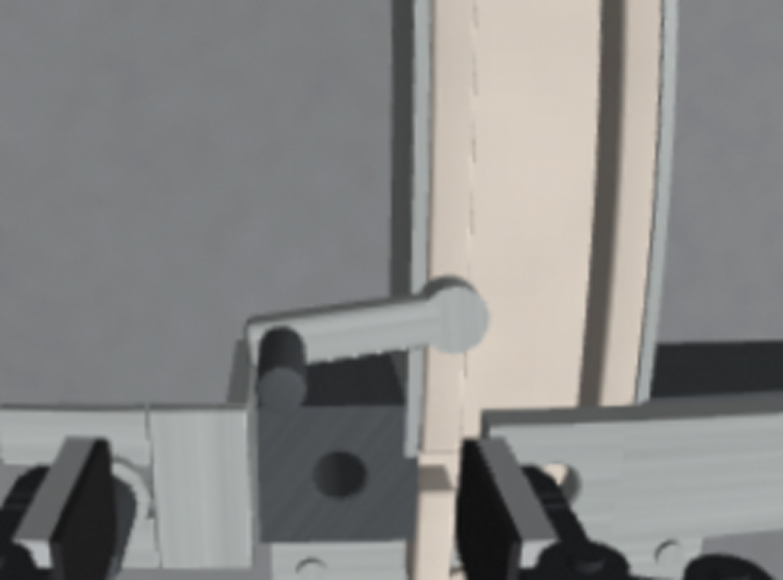

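The gate bar is clear to the right: its bore shows at (415,257), and its end is past the hinge. The post is at (0.4685, 0.1078) with its top at z 0.094. Grasping it.

>>> servo_tool:
  deltas: "0.7 0.7 -2 20 0 0 0;0.7 0 0 20 0 0 0;0.7 0 0 17 0 0 0;0.7 0 0 7 0 0 0;0 0 0 0 0 0 0;0 0 0 0 0 0 0;0 0 0 0 0 0 0;0 0 0 0 0 0 0"
  newtons: 25

```text
time_s: 14.87
position: [0.4697, 0.1088, 0.0739]
tool_rot: [[-0.999, -0.032, 0.003], [-0.032, 0.999, -0.002], [-0.003, -0.002, -1.0]]
ft_force: [4.0, -34.2, 8.9]
grip_width: 0.0116
gripper_force: 17.3
```

>>> servo_tool:
  deltas: "0 0 0 0 0 0 0;0 0 0 0 0 0 0;0 0 0 0 0 0 0"

```text
time_s: 15.12
position: [0.4699, 0.108, 0.0739]
tool_rot: [[-0.999, -0.032, 0.003], [-0.032, 0.999, -0.002], [-0.003, -0.003, -1.0]]
ft_force: [1.3, -7.8, 1.1]
grip_width: 0.0111
gripper_force: 26.0
```

>>> servo_tool:
  deltas: "0 -5.4 1.2 0 0 0 0;0 -5.4 1.6 0 0 0 0;0 -5 2.4 0 0 0 0;0 -4.9 2.9 0 0 0 0;0 0 0 0 0 0 0"

```text
time_s: 15.53
position: [0.4916, 0.1167, 0.0739]
tool_rot: [[-0.999, -0.032, 0.005], [-0.032, 0.999, -0.003], [-0.005, -0.003, -1.0]]
ft_force: [4.9, -9.5, -1.3]
grip_width: 0.0107
gripper_force: 25.9
```

>>> servo_tool:
  deltas: "0 -4 3.4 0 0 0 0;0 -3.9 3.9 0 0 0 0;0 -3.2 4.6 0 0 0 0;0 -3 4.8 0 0 0 0;0 0 0 0 0 0 0"

```text
time_s: 15.95
position: [0.5071, 0.134, 0.0742]
tool_rot: [[-0.999, -0.032, 0.01], [-0.032, 0.999, -0.003], [-0.01, -0.003, -1.0]]
ft_force: [13.4, -8.6, -4.9]
grip_width: 0.0108
gripper_force: 25.3
```

>>> servo_tool:
  deltas: "0 -2 5 0 0 0 0;0 -1.5 5 0 0 0 0;0 -1 4 0 0 0 0;0 -0.5 3 0 0 0 0;0 0 0 0 0 0 0"

```text
time_s: 16.37
position: [0.5085, 0.1524, 0.0739]
tool_rot: [[-0.999, -0.032, 0.004], [-0.032, 1.0, -0.0], [-0.004, -0.0, -1.0]]
ft_force: [3.9, -1.1, 4.2]
grip_width: 0.0102
gripper_force: 26.1
```

>>> servo_tool:
  deltas: "0 0 2 0 0 0 0;0 0 1.5 0 0 0 0;0 0 1 0 0 0 0;0 0 0 0 0 0 0"

```text
time_s: 16.7
position: [0.5083, 0.1544, 0.0738]
tool_rot: [[-0.999, -0.032, 0.003], [-0.032, 0.999, -0.005], [-0.003, -0.005, -1.0]]
ft_force: [3.3, -16.2, 6.5]
grip_width: 0.0105
gripper_force: 26.6
```

>>> servo_tool:
  deltas: "0 0 1 0 0 0 0;0 0 0 0 0 0 0"

```text
time_s: 16.87
position: [0.5083, 0.1546, 0.0738]
tool_rot: [[-1.0, -0.032, 0.003], [-0.032, 0.999, -0.006], [-0.002, -0.006, -1.0]]
ft_force: [3.0, -21.4, 7.8]
grip_width: 0.0102
gripper_force: 26.9
```

The catch is at its stop: y stays put as the force rises. Releasing.

>>> servo_tool:
  deltas: "0.5 0 0 0 0 0 0;0.5 0 -2 0 0 0 0;0.5 0 -2 0 0 0 0;0.5 0 0 0 0 0 0;0.5 0 0 0 0 0 0;0.5 0 0 -15 0 0 0;0.5 0 0 -25 0 0 0;0.5 0 0 -25 0 0 0"

```text
time_s: 17.53
position: [0.5066, 0.154, 0.1381]
tool_rot: [[-1.0, -0.031, -0.002], [-0.031, 1.0, 0.0], [0.002, 0.0, -1.0]]
ft_force: [0.2, -0.0, 0.2]
grip_width: 0.0426
gripper_force: 0.0
```

>>> servo_tool:
  deltas: "0.5 20 0 -20 0 0 0;0.5 20 0 -20 0 0 0;0.5 15 0 -10 0 0 0;0.5 0 0 0 0 0 0"

```text
time_s: 17.87
position: [0.4507, 0.1525, 0.19]
tool_rot: [[-0.999, -0.032, 0.003], [-0.032, 0.999, 0.001], [-0.003, 0.0, -1.0]]
ft_force: [0.8, 0.0, -0.4]
grip_width: 0.0427
gripper_force: 0.0
```

```bash
python3 w.py w8
python3 - <<'E'
import cv2
i=cv2.imread('pics/w8.png');cv2.imwrite('pics/w8c.png',cv2.resize(i[120:320,200:470],None,fx=2.9,fy=2.9,interpolation=cv2.INTER_CUBIC))
E
```

```text
bore_left [289.8 246.1] 0.66 [0.5087 0.1268 0.062 ]
gate_left_grip [447.5 257.4] 0.85 [0.5072 0.2777 0.086 ]
catch_left_grip [318.3 254.9] 0.84 [0.5079 0.1544 0.08  ]
station_left [341.9 226.9] 0.56 [0.5122 0.1819 0.    ]
station_left [ 18.2 168.8] 0.52 [ 0.4446 -0.3347  0.    ]
mould_left [225.7 247.3] 0.18 [0.5409 0.0445 0.008 ]
notch_left [229.1 248.7] 0.89 [0.5159 0.0649 0.06  ]
pin_left [226.7 248.4] 0.83 [0.5147 0.063  0.062 ]
pin_left [ 91.6 257.6] 0.21 [ 0.5447 -0.1228  0.062 ]
18.2667 [0.4526 0.152  0.1871] [[-0.9995 -0.031  -0.0012]
 [-0.031   0.9995 -0.0001]
 [ 0.0012 -0.     -1.    ]] [  4.3159  16.9407  89.723    0.0013  73.4058 -87.463 ] [ 0.6228  0.0191 -0.5401]
[0.3766 0.1501 0.3319] [ 0.289   0.0086 -0.9573]
```

View pics/w8c.png

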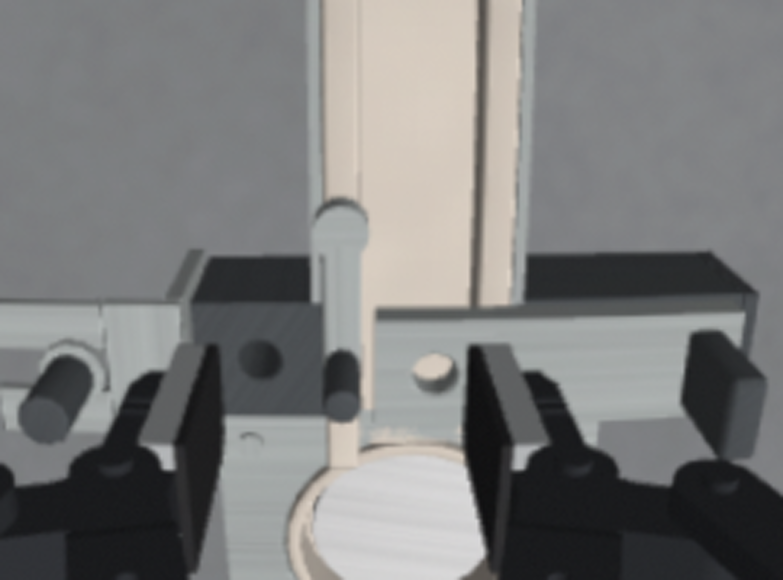

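The final view shows the pin parked in the notch, the gate fully open with its bore at (350,248), and the catch arm along +x just behind the bar's end. The gripper is clear of everything.

```bash
python3 -c "
from rig import env
print(env.close_job())"
```

```text
the job is handed in; nothing more can be done
None
```

The job is handed in at about 18 s of the 54 s limit: at the left station (the billet is in the right mould) the lock pin hangs released in the notch, the gate is open the full 60 mm to its stop, and the catch is swung to its stop behind the gate; the judge's result was not shown.

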